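Press a serving board's loose end piece home in a ratchet clamp

TASK

The serving board in the bench clamp has a loose end piece. Pump the clamp's trigger, letting it come all the way up between strokes, until the end piece is pressed fully home against the board and the trigger has gone clearly stiff part-way down its stroke (about 20 N of push); hold it there for a moment, but never force it far beyond that. Then let the trigger up, press the release button fully in and keep it in until the jaw has run all the way back, and leave the closed board lying in the clamp, touching only the trigger and the button and leaving the other things where they are.

Things in the scene. Friction and masses are not known exactly. Their poses are not given: they have to be found in the camera images.
- clamp: Bench clamp screwed to the worktop: plywood base 343 x 124 x 14 mm, black housing 96 x 46 mm, 72 mm high, dark steel fixed jaw at the end. Origin: on the worktop under the housing's middle. x = clamp axis, from housing to fixed jaw (its inner face at x = 260 mm), z up. Base from x = -60 to 283 mm; trigger lever sticks out to -x. All of it is below 92 mm.
- trigger_press (a point): Where to push straight down: top of the grey ribbed trigger lever (30 mm wide, 10 thick, level at rest), 84 mm from its pivot, 26 mm from its end; at rest 86 mm over the worktop, clamp x = -120 mm. Pivot: clamp x = -36, 78 mm high. Push needed here: 3 to 8 N idle, 8 to 12 N while the end piece slides; once it is home, about 6 N + 0.47 x squeeze, rising some 2 N per mm.
- trigger (a joint): Lever angle, rad: 0 = up (spring return), grows when pushed down, hard stop at 0.42 (push point 34 mm lower). Do not bottom it: 30 mm down is a full stroke and feeds the jaw about 12 mm (37 mm per rad, less up to 6 mm lost motion of the 6 mm ratchet). When let go, the jaw drops back to the last tooth passed (up to 6 mm): the squeeze slackens but the end piece stays.
- release_top (a point): Middle of the top of the steel release button, a round button 26 mm across on top of the housing, at clamp x = +18 mm, 88 mm over the worktop at rest. Pressed straight down.
- release (a joint): Travel of the release button, m: 0 = out (spring), 0.010 = fully in. The jaw is set free only beyond 0.007; takes 4 to 12 N. The button dips by up to 3 mm and jumps back as the ratchet clicks.
- jaw (a joint): Advance of the sliding jaw, m: 0 = fully back, at most 0.052; starts at 0 to 0.015. With the release in and the trigger up, a spring runs the jaw back within about 2 s; if the button is let go early the ratchet catches it again.
- jaw_head: Head of the sliding jaw: steel plate 60 x 34 mm (y, z) with black rubber pad, 20 mm thick in all. Origin: middle of the plate's back; pad face 20 mm from it along clamp x (at clamp x = 78 mm when fully back). The head gives against a stiff spring, 15 N per mm.
- board: Small wooden serving board 118 x 92 x 18 mm lying loose on the clamp's base (14 mm up) between the jaws, with a darker end piece (22 x 92 x 17 mm) on two dowels at the end facing the sliding jaw. Origin: middle of the board's underside, without end piece; x along the clamp's x. It may stand a few mm off the fixed jaw and is then pushed up to it first.
- end_piece (a joint): Gap between the end piece and the board, m: 0 = fully home, starts at 0.009 to 0.017. It slides stiffly on its dowels (about 8 N) and stays where it is pushed.
- lemon: A lemon, 72 x 57 x 58 mm, bystander lying beside the clamp.
- spice_jar: A small spice jar, 42 mm across, 96 mm high, bystander standing beside the clamp.
- tea_glass: An empty tea glass, 81 mm across, 102 mm high, bystander standing beside the clamp.
Not all that is in view belongs to the job. There is more than one size of the board; the one meant has the size given above.

How it is judged:
By the outcome, as a careful person would: the job done as asked, in the order asked, and still so for the second after the job is handed in, with the robot touching nothing.
It also fails if it takes over 45 s, if anything falls off the work surface, if the arm or the gripper's body presses on something with over 40 N, if the wrist force passes 120 N, or if a joint passes its speed limit or range.

ROBOT

A 6-joint arm with a two-finger parallel gripper is mounted at the origin on a cart in front of the work surface, level with it; the furniture and walls round the work are solid. World frame = base frame: x ahead of the robot, y to its left, z up, the work surface at z = 0. Lengths are in m, angles in rad, forces in N, time in s.
With the tool pointing down it reaches from about 0.35 to 0.975 m from the base axis. Payload 4.9 kg.
Tool frame: the origin (TCP) lies at the very end of the fingers, on their centre line; the grasp point (between the pads) lies manip.grip_point_offset behind it (manip.grip_point_offset is the distance from the TCP to the grasp point, in m); z points along the fingers, y is the line along which they close (so a half turn about z gives the same grasp; the last joint's range is limited). The gripper opens to 85 mm and grips with 20 to 120 N. Pads are 22 mm wide; open, the fingers measure 114 mm over their backs; the gripper's body (76 mm by 85 mm) begins 54 mm behind the grasp point. The pads swing forward as they close: fully open they stand 13 mm farther back than shut.
Start: joints at [1.115, 0.053, 1.613, -0, 1.476, -0.119], TCP at [0.207, 0.59, 0.231] pointing down, gripper open.
Joint ranges: [-3.01, 3.01], [-1.01, 2.22], [0.06, 2.58], [-1.02, 4.17], [0.09, 2.62], [-3.14, 3.14]. Speed limits (rad/s): [2.57, 2.57, 3.14, 3.14, 3.14, 3.14].

INTERFACE

Orientations are given as a unit quaternion [w, x, y, z].
In Python, from plant import manip gives the robot as it stands.
- The arm moves only by the shell command python3 -m crank 'ROWS' [OPENING]. ROWS is JSON, a list of rows, each an object of numbers: "x", "y", "z": the shift along the tool's x, y, z in cm; "turn": the turn about the tool's z in rad. In form: [{"x": .., "y": .., "z": .., "turn": ..}, ...]. A call has 1 to 5 rows; each row shifts and turns the commanded pose from where the row before left it, along the tool's axes as they then stand; what a row does not reach is not made up. A row lasts 1/10 s, in which the tool goes at most 50 mm and 8.59 degrees, less where a joint would pass 70% of its speed; a pose out of reach is approached as far as the arm can. A call with a gripper value outside its range is refused whole. OPENING is the opening in per cent of the stroke, from 0 (shut) to 100 (fully open), set as the call begins (- or left out, the last holds). The fingers move at their own pace and stop on an object; the grip force is fixed at half the most. Time passes only in rows, so rows that do not move let the fingers close. It gives the time, the measured TCP pose, the force, the opening and the grip force at its end, in the units of the state.
- manip.state(): the state, without advancing time (a new reading comes with each control period).
- manip.grab_frame(name): name is "side" or "top"; returns (picture, depth): 480x640x3 uint8, red, green, blue; 480x640 float32, m along the optical axis (not along the pixel's ray), 0 where there is no reading.
- manip.camera_model(name): a dict with "mtx" (3x3 intrinsics, pixels), "world_to_cam" (4x4, takes a point from world to camera coordinates). Camera axes: x right, y down, z forward; pixel columns grow to the right and rows downward; lengths in m; the calibration is good to about 2 mm. A picture is of the moment at which its call begins. camera_model takes no time and is no camera call.
- manip.job_done(): hands the job in; it is judged then, once.
The state is a dict: "time": time; "joint_pos": joint angles; "joint_vel": joint speeds; "joint_efforts": joint torques, N m; "tool_pos": TCP position; "tool_rot": TCP orientation; "contact_force": force on the tool from outside, world axes, zero at the start; "ft_torque": the same for the moment, N m; "gripper_width": opening from 0.0 (shut) to 1.0 (fully open); "grasp_force": force on a finger pad.
Only numpy, scipy, OpenCV 4.12 (cv2) and the standard library are available. Lean on these libraries where they do the work, as an engineer would, in place of code of your own. Each camera call takes 0.05 s, during which the arm holds its last target. There are 200 camera calls.

## Working session

There is one attempt and no reset: what is moved stays moved. The work goes in short steps, Python scripts to look and compute and a shell command to move; the robot and the scene stay as the last step left them, time stands still between calls to the robot, and variables do not carry over. Pictures are saved under pics/ and viewed, at most 10 in all, crops included, and the job is handed in when it is done.

```bash
mkdir -p pics; ls; cat > h.py <<'E'
import numpy as np, cv2
from plant import manip
def grab(n,tag):
    p,d=manip.grab_frame(n); cv2.imwrite(f'pics/{tag}.png',cv2.cvtColor(p,cv2.COLOR_RGB2BGR)); np.save(f'{tag}.npy',d); return p,d
def ray(n,u,v,z):
    m=manip.camera_model(n); K=np.array(m['mtx']); T=np.array(m['world_to_cam']); R=T[:3,:3]; c=-R.T@T[:3,3]
    d=R.T@np.linalg.inv(K)@[u,v,1]; return c+d*(z-c[2])/d[2]
def pt(n,u,v,dep):
    m=manip.camera_model(n); K=np.array(m['mtx']); T=np.array(m['world_to_cam'])
    return T[:3,:3].T@(np.linalg.inv(K)@[u,v,1]*dep-T[:3,3])
def proj(n,P):
    m=manip.camera_model(n); q=np.array(m['mtx'])@(np.array(m['world_to_cam'])@[*P,1])[:3]; return q[:2]/q[2]
E
python3 - <<'E'
from h import *
for n in('top','side'):
    grab(n,n+'0'); print(n,np.linalg.inv(manip.camera_model(n)['world_to_cam']).round(3)[:3].tolist())
s=manip.state(); print(s, manip.grip_point_offset)
E
```

```text
pics
top [[0.016, -0.99, 0.138, 0.484], [-1.0, -0.015, 0.011, -0.027], [-0.009, -0.138, -0.99, 1.126]]
side [[-1.0, -0.031, 0.006, 0.603], [-0.018, 0.382, -0.924, 0.91], [0.026, -0.924, -0.382, 0.486]]
{'time': 0.1, 'joint_pos': array([ 1.11502313e+00,  5.33044535e-02,  1.61416227e+00, -2.29590522e-05,
        1.47600333e+00, -1.19024812e-01]), 'joint_vel': array([-0.00058419, -0.00060001, -0.0024422 ,  0.00042619, -0.00101357,
       -0.00071043]), 'joint_efforts': array([ 9.81442895e-05, -3.94905818e+01, -3.71362638e+01, -1.89361367e-04,
        3.90054789e-03, -4.66553900e-06]), 'tool_pos': array([0.20628112, 0.58937588, 0.23017419]), 'tool_rot': array([-2.55124904e-04,  1.67578600e-01,  9.85858272e-01, -9.03438878e-04]), 'contact_force': array([-0.86618614, -0.9475296 , -0.48289636]), 'ft_torque': array([ 0.03190408, -0.00323698, -0.01632685]), 'grasp_force': 0.0, 'gripper_width': 0.99813444156981} 0.0187
```

View pics/top0.png

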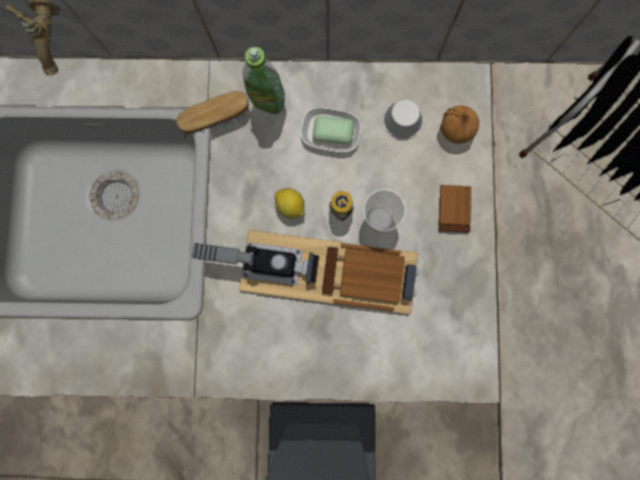

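View pics/side0.png

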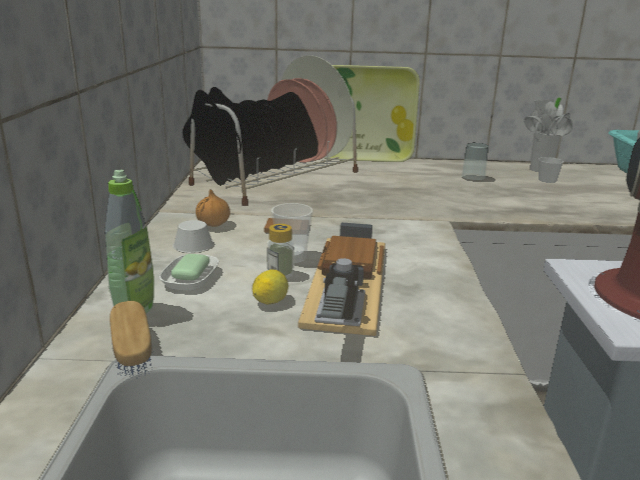

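The top view shows the clamp with its trigger tip at (195,251), button at (278,262), jaw head at (312,268), end piece at (330,270) and board at (372,276). The jar is at (341,205), the glass at (383,212) and the lemon at (290,203). The side view agrees, with the lever pointing towards that camera at (335,300). Next I'll measure the clamp from depth and colour.

```bash
python3 - <<'E'
from h import *
p=cv2.imread('pics/top0.png'); d=np.load('top0.npy')
m=manip.camera_model('top'); K=np.array(m['mtx']); T=np.array(m['world_to_cam']); print('f',K[0,0])
v,u=np.mgrid[0:480,0:640]; r=np.stack([u,v,np.ones_like(u)],-1)@np.linalg.inv(K).T*d[...,None]
W=(r-T[:3,3])@T[:3,:3]; z=W[...,2]
roi=(u>190)&(u<425)&(v>225)&(v<320)
# plywood: hsv + height
h=cv2.cvtColor(p,cv2.COLOR_BGR2HSV)
print('hsv base',h[240,310],h[295,260],'z',z[240,310],z[295,260])
base=roi&(z>0.005)&(z<0.025)
ply=roi&(h[...,0]>8)&(h[...,0]<25)&(h[...,1]>70)
al=roi&(z>0.006)&(v>225); 
ply=ply.astype(np.uint8); cs=max(cv2.findContours(ply,0,1)[0],key=cv2.contourArea)
hull=cv2.convexHull(cs)[:,0]; X=np.array([ray('top',a,b,0.014)[:2] for a,b in hull])
(c,s,a)=cv2.minAreaRect((X*1000).astype(np.float32)); print('rect mm',c,s,a); print(cv2.boxPoints((c,s,a)))
for lo,hi,n in((.080,.1,'hi'),(.065,.1,'>65')):
    k=roi&(z>lo)&(z<hi); n_,L,st,cc=cv2.connectedComponentsWithStats(k.astype(np.uint8))
    for i in range(1,n_):
        if st[i,4]>8: q=W[L==i]; print(n,st[i],np.median(q,0).round(4),q.min(0).round(3),q.max(0).round(3))
big=cv2.resize(p[220:325,185:425],None,fx=3.3,fy=3.3,interpolation=cv2.INTER_CUBIC); cv2.imwrite('pics/crop0.png',big)
E
```

```text
f 560.2897597121898
hsv base [ 19 101 195] [ 20  22 106] z 0.011495084778024026 0.000918024907316521
rect mm (560.672607421875, -17.37652587890625) (341.2748107910156, 123.6769027709961) 83.0949935913086
[[ 478.76804 -179.34183]
 [ 601.5479  -194.21072]
 [ 642.57715  144.58878]
 [ 519.7973   159.45767]]
hi [ 192  243   67   30 1047] [0.5844 0.1744 0.0861] [0.552 0.114 0.08 ] [0.606 0.237 0.092]
hi [272 255  14  16 156] [0.5713 0.0734 0.0879] [0.557 0.062 0.08 ] [0.585 0.086 0.093]
>65 [ 192  243  104   34 2031] [0.5794 0.124  0.0841] [0.547 0.045 0.065] [0.606 0.237 0.093]
```

View pics/crop0.png

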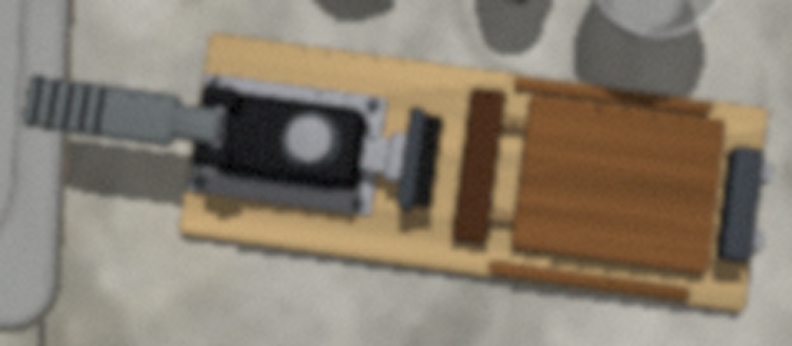

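Every check agrees. The base rectangle measures 341 x 124 mm, and the button predicted from it, (0.572, 0.074), matches the depth blob at (0.571, 0.073, 0.088). The clamp origin is about (0.574, 0.091) with x axis (-0.120, -0.993). I'll put the shut fingers about 12 mm beyond the push point, so that their inner edge bears on it as the lever tilts.

```bash
cat >> h.py <<'E'
O=np.array([.574,.0915]); A=np.array([-.120,-.993]); A=A/np.linalg.norm(A)
def to(cx,z):
    from scipy.spatial.transform import Rotation as Ro
    s=manip.state(); w,x,y,zz=s['tool_rot']; R=Ro.from_quat([x,y,zz,w]).as_matrix()
    g=np.array([*(O+A*cx),z]); print('t',s['time'],'tcp',s['tool_pos'].round(4),'goal',g.round(4),'tool cm',(R.T@(g-s['tool_pos'])*100).round(2),'F',s['contact_force'].round(1))
E
python3 -m crank '[{"x":-4,"y":-1.8},{"x":-4,"y":-1.8},{"x":-4,"y":-1.8},{"x":-4,"y":-1.8},{"x":-4,"y":-1.8}]' 0
python3 -m crank '[{"x":-4,"y":-1.8},{"x":-4,"y":-1.8},{"x":-4,"y":-1.8},{"x":-4,"y":-1.8},{"x":-4,"y":-1.8}]'
python3 -m crank '[{"x":-4,"y":-1.8},{"x":-4,"y":-1.8},{"turn":-0.11,"z":3},{"turn":-0.106,"z":3},{"z":2}]'
python3 -c "from h import *;to(-132,.092)"
```

```text
t 0.1 tcp [0.2063 0.5894 0.2302] goal [1.641040e+01 1.311381e+02 9.200000e-02] tool cm [ 2.784160e+03  1.285706e+04 -9.630000e+00] F [-0.9 -0.9 -0.5]schema error: expected keys x, y, z, turn
schema error: expected keys x, y, z, turn
schema error: expected keys x, y, z, turn
```

```bash
sed -i 's/A\*cx/A*cx*1e-3/' h.py
python3 -m crank '[{"x":-4,"y":-1.8,"z":0,"turn":0},{"x":-4,"y":-1.8,"z":0,"turn":0},{"x":-4,"y":-1.8,"z":0,"turn":0},{"x":-4,"y":-1.8,"z":0,"turn":0},{"x":-4,"y":-1.8,"z":0,"turn":0}]' 0
python3 -c "from h import *;to(-132,.092)"
```

```text
time: 0.6
tool_pos: [0.3663, 0.4373, 0.2308]
tool_rot: [-0.0, 0.167, 0.986, -0.0]
contact_force: [0.0, 0.8, -0.5]
gripper_width: 0.143
grasp_force: 0.0
t 0.6 tcp [0.3663 0.4373 0.2308] goal [0.5898 0.2225 0.092 ] tool cm [-28.19 -12.89  13.88] F [ 0.   0.8 -0.5]
```

```bash

python3 -m crank '[{"x":-4,"y":-1.85,"z":0,"turn":0},{"x":-4,"y":-1.85,"z":0,"turn":0},{"x":-4,"y":-1.85,"z":0,"turn":0},{"x":-4,"y":-1.85,"z":0,"turn":0},{"x":-4,"y":-1.8,"z":1,"turn":0}]' 
python3 -m crank '[{"x":-4,"y":-1.8,"z":2,"turn":0},{"x":0,"y":0,"z":3,"turn":-0.11},{"x":0,"y":0,"z":3,"turn":-0.106},{"x":0,"y":0,"z":1.5,"turn":0},{"x":0,"y":0,"z":0,"turn":0}]' 
python3 -c "from h import *;to(-132,.092)"
```

```text
time: 1.1
tool_pos: [0.5257, 0.2847, 0.2225]
tool_rot: [0.001, 0.168, 0.986, 0.001]
contact_force: [1.1, 1.5, 0.6]
gripper_width: 0.0
grasp_force: 0.0
time: 1.6
tool_pos: [0.5535, 0.255, 0.1228]
tool_rot: [-0.003, 0.061, 0.998, -0.001]
contact_force: [-0.1, 1.2, -0.4]
gripper_width: 0.001
grasp_force: 0.0
t 1.6 tcp [0.5535 0.255  0.1228] goal [0.5898 0.2225 0.092 ] tool cm [-4.02 -2.77  3.06] F [-0.1  1.2 -0.4]
```

```bash

python3 -m crank '[{"x":-2,"y":-1.4,"z":0,"turn":0},{"x":-2,"y":-1.4,"z":1,"turn":0},{"x":0,"y":0,"z":1.2,"turn":0},{"x":0,"y":0,"z":0,"turn":0}]' 
python3 -m crank '[{"x":0,"y":0,"z":0.5,"turn":0},{"x":0,"y":0,"z":0.3,"turn":0},{"x":0,"y":0,"z":0.3,"turn":0}]' 
python3 -m crank '[{"x":0,"y":0,"z":0.3,"turn":0},{"x":0,"y":0,"z":0.3,"turn":0}]' 
python3 -c "from h import *;to(-132,.092)"
```

```text
time: 2.0
tool_pos: [0.5914, 0.2231, 0.1036]
tool_rot: [-0.001, 0.061, 0.998, -0.0]
contact_force: [-0.8, 0.1, -0.8]
gripper_width: -0.001
grasp_force: 0.0
time: 2.3
tool_pos: [0.5918, 0.2237, 0.0936]
tool_rot: [0.0, 0.06, 0.998, 0.0]
contact_force: [1.0, 0.6, -0.4]
gripper_width: -0.0
grasp_force: 0.0
time: 2.5
tool_pos: [0.592, 0.2233, 0.0872]
tool_rot: [0.0, 0.06, 0.998, 0.0]
contact_force: [-0.3, 0.1, -0.5]
gripper_width: -0.006
grasp_force: 0.0
t 2.5 tcp [0.592  0.2233 0.0872] goal [0.5898 0.2225 0.092 ] tool cm [ 0.2  -0.1  -0.48] F [-0.3  0.1 -0.5]
```

```bash

python3 -m crank '[{"x":0,"y":0,"z":0.4,"turn":0},{"x":0,"y":0,"z":0.6,"turn":0}]' | egrep 'time|pos|contact' 
python3 -m crank '[{"x":0,"y":0,"z":0.5,"turn":0},{"x":0,"y":0,"z":0.5,"turn":0}]'| egrep 'time|pos|contact'  
python3 -m crank '[{"x":0,"y":0,"z":0.5,"turn":0},{"x":0,"y":0,"z":0.4,"turn":0}]'| egrep 'time|pos|contact'  
python3 -c "from h import *;to(-132,.057);grab('top','top1')"
```

```text
time: 2.7
tool_pos: [0.5923, 0.2235, 0.0784]
contact_force: [-3.0, 1.0, 5.9]
time: 2.9
tool_pos: [0.5923, 0.2232, 0.0683]
contact_force: [-0.5, -0.7, 4.2]
time: 3.1
tool_pos: [0.5927, 0.2228, 0.0594]
contact_force: [-1.9, -2.2, 6.9]
t 3.1 tcp [0.5927 0.2228 0.0594] goal [0.5898 0.2225 0.057 ] tool cm [ 0.29 -0.06  0.24] F [-1.9 -2.2  6.9]
```

```bash

python3 -m crank '[{"x":0.2,"y":0,"z":0.3,"turn":0},{"x":0,"y":0,"z":0,"turn":0}]' | egrep 'time|pos|contact' 
python3 -m crank '[{"x":0,"y":0,"z":-1.1,"turn":0},{"x":0,"y":0,"z":-1.1,"turn":0},{"x":0,"y":0,"z":-1.2,"turn":0},{"x":0,"y":0,"z":0,"turn":0},{"x":0,"y":0,"z":0,"turn":0}]'| egrep 'time|pos|contact'  
python3 -c "
from h import *;to(-132,.057);grab('top','top2')
for t in ('top0','top1','top2'):
    p=cv2.imread(f'pics/{t}.png');l=p[266:274,290:350].mean(0).astype(int).sum(1);print(t,l.tolist())"
```

```text
time: 3.35
tool_pos: [0.5922, 0.2231, 0.0572]
contact_force: [1.5, -1.2, 7.0]
time: 3.85
tool_pos: [0.5899, 0.2232, 0.0895]
contact_force: [0.2, -0.3, -0.5]
t 3.85 tcp [0.5899 0.2232 0.0895] goal [0.5898 0.2225 0.057 ] tool cm [ 0.   -0.07  3.25] F [ 0.2 -0.3 -0.5]
top0 [79, 67, 49, 111, 227, 329, 384, 399, 403, 404, 408, 402, 411, 434, 451, 433, 356, 254, 205, 199, 181, 149, 96, 77, 80, 83, 152, 275, 375, 421, 431, 433, 424, 388, 300, 190, 145, 144, 145, 143, 140, 146, 146, 147, 181, 270, 371, 417, 430, 431, 428, 398, 331, 258, 234, 240, 242, 243, 244, 241]
top1 [98, 79, 70, 133, 260, 380, 441, 460, 465, 471, 468, 474, 476, 482, 491, 497, 490, 483, 499, 527, 524, 460, 347, 254, 235, 224, 190, 135, 102, 94, 97, 149, 251, 332, 309, 222, 170, 170, 170, 171, 170, 170, 171, 174, 211, 312, 426, 482, 496, 494, 492, 458, 384, 296, 271, 279, 280, 279, 279, 283]
top2 [99, 77, 72, 131, 260, 381, 441, 461, 466, 465, 471, 471, 474, 479, 471, 477, 500, 524, 509, 431, 310, 242, 232, 220, 181, 124, 103, 95, 100, 165, 298, 422, 474, 448, 346, 227, 166, 169, 171, 172, 167, 170, 172, 175, 211, 314, 424, 483, 497, 496, 486, 457, 384, 297, 273, 276, 280, 284, 281, 279]
```

```bash

python3 -m crank '[{"x":0,"y":0.1,"z":0.9,"turn":0},{"x":0,"y":0,"z":0.9,"turn":0},{"x":0,"y":0,"z":0.7,"turn":0}]' | egrep 'time|pos|contact' 
python3 -m crank '[{"x":0,"y":0,"z":0.5,"turn":0},{"x":0,"y":0,"z":0.3,"turn":0},{"x":0,"y":0,"z":0,"turn":0}]' | egrep 'time|pos|contact' 
python3 -m crank '[{"x":0,"y":0,"z":-1.1,"turn":0},{"x":0,"y":0,"z":-1.1,"turn":0},{"x":0,"y":0,"z":-1.1,"turn":0},{"x":0,"y":0,"z":0,"turn":0},{"x":0,"y":0,"z":0,"turn":0}]'| egrep 'time|pos|contact'  
python3 -c "
from h import *;to(-132,.057);grab('top','top3')
for t in ('top3',):
    p=cv2.imread(f'pics/{t}.png');l=p[266:274,290:350].mean(0).astype(int).sum(1);print(t,l.tolist())"
```

```text
time: 4.2
tool_pos: [0.5905, 0.2237, 0.0641]
contact_force: [0.3, -2.2, 7.8]
time: 4.5
tool_pos: [0.5908, 0.2239, 0.0566]
contact_force: [-1.9, -2.3, 7.9]
time: 5.0
tool_pos: [0.5901, 0.2242, 0.0894]
contact_force: [0.8, 0.2, -0.2]
t 5.0 tcp [0.5901 0.2242 0.0894] goal [0.5898 0.2225 0.057 ] tool cm [ 0.01 -0.17  3.24] F [ 0.8  0.2 -0.2]
top3 [98, 74, 69, 132, 262, 377, 445, 460, 467, 465, 473, 471, 475, 481, 492, 500, 501, 488, 484, 500, 527, 517, 446, 327, 244, 234, 223, 188, 135, 98, 92, 100, 165, 290, 404, 420, 336, 220, 171, 172, 170, 172, 170, 167, 172, 174, 221, 331, 437, 486, 494, 497, 490, 453, 372, 291, 272, 280, 280, 281]
```

```bash

python3 -m crank '[{"x":0,"y":0.1,"z":0.9,"turn":0},{"x":0,"y":0,"z":0.9,"turn":0},{"x":0,"y":0,"z":0.7,"turn":0}]' | egrep 'time|pos|contact' 
python3 -m crank '[{"x":0,"y":0,"z":0.5,"turn":0},{"x":0,"y":0,"z":0.3,"turn":0},{"x":0,"y":0,"z":0,"turn":0}]' | egrep 'time|pos|contact' 
python3 -m crank '[{"x":0,"y":0,"z":-1.1,"turn":0},{"x":0,"y":0,"z":-1.1,"turn":0},{"x":0,"y":0,"z":-1.1,"turn":0},{"x":0,"y":0,"z":0,"turn":0},{"x":0,"y":0,"z":0,"turn":0}]'| egrep 'time|pos|contact'  
python3 -c "
from h import *;to(-132,.057);grab('top','top4')
for t in ('top4',):
    p=cv2.imread(f'pics/{t}.png');l=p[266:274,290:350].mean(0).astype(int).sum(1);print(t,l.tolist())"
```

```text
time: 5.35
tool_pos: [0.5909, 0.2245, 0.0647]
contact_force: [-2.9, -5.7, 10.1]
time: 5.65
tool_pos: [0.5912, 0.2246, 0.0571]
contact_force: [-1.3, -3.0, 9.1]
time: 6.15
tool_pos: [0.59, 0.2252, 0.0892]
contact_force: [0.2, 0.4, -0.1]
t 6.15 tcp [0.59   0.2252 0.0892] goal [0.5898 0.2225 0.057 ] tool cm [-0.01 -0.26  3.22] F [ 0.2  0.4 -0.1]
top4 [94, 77, 66, 128, 261, 380, 442, 461, 463, 468, 470, 474, 475, 482, 489, 498, 504, 506, 505, 504, 494, 487, 500, 527, 524, 464, 345, 255, 233, 226, 191, 146, 102, 95, 94, 157, 269, 379, 392, 298, 202, 169, 170, 168, 169, 169, 170, 174, 181, 241, 359, 454, 486, 453, 370, 290, 272, 277, 283, 281]
```

```bash

python3 -m crank '[{"x":0,"y":-0.25,"z":0.7,"turn":0},{"x":0,"y":0,"z":0.9,"turn":0},{"x":0,"y":0,"z":0.5,"turn":0}]' | egrep 'time|pos|contact' 
python3 -m crank '[{"x":0,"y":0,"z":0.4,"turn":0},{"x":0,"y":0,"z":0.4,"turn":0}]' | egrep 'time|pos|contact' 
python3 -m crank '[{"x":0,"y":0,"z":0.3,"turn":0},{"x":0,"y":0,"z":0.05,"turn":0},{"x":0,"y":0,"z":0,"turn":0}]' | egrep 'time|pos|contact' 
python3 -c "
from h import *;to(-132,.057);grab('top','top5')
for t in ('top5',):
    p=cv2.imread(f'pics/{t}.png');l=p[266:274,290:350].mean(0).astype(int).sum(1);print(t,l.tolist())"
```

```text
time: 6.5
tool_pos: [0.5906, 0.2233, 0.0688]
contact_force: [-1.3, 0.9, 8.1]
time: 6.7
tool_pos: [0.5905, 0.2225, 0.0614]
contact_force: [-4.0, -2.7, 11.3]
time: 7.0
tool_pos: [0.5906, 0.2221, 0.058]
contact_force: [-1.9, -2.2, 10.8]
t 7.0 tcp [0.5906 0.2221 0.058 ] goal [0.5898 0.2225 0.057 ] tool cm [0.08 0.04 0.1 ] F [-1.9 -2.2 10.8]
top5 [94, 79, 67, 132, 260, 379, 440, 461, 466, 467, 469, 471, 474, 482, 491, 498, 503, 505, 505, 505, 509, 518, 526, 532, 529, 521, 498, 491, 520, 532, 492, 395, 281, 230, 229, 210, 167, 119, 96, 89, 91, 98, 119, 145, 166, 170, 173, 169, 165, 168, 173, 178, 215, 282, 306, 283, 272, 279, 283, 282]
```

```bash

python3 -m crank '[{"x":0,"y":0,"z":-1.1,"turn":0},{"x":0,"y":0,"z":-1.1,"turn":0},{"x":0,"y":0,"z":-1.0,"turn":0},{"x":0,"y":0,"z":0,"turn":0},{"x":0,"y":0,"z":0,"turn":0}]'| egrep 'time|pos|contact'  
python3 -m crank '[{"x":0,"y":0,"z":0.7,"turn":0},{"x":0,"y":0,"z":0.6,"turn":0},{"x":0,"y":0,"z":0.2,"turn":0}]' | egrep 'time|pos|contact' 
python3 -m crank '[{"x":0,"y":0,"z":0.3,"turn":0},{"x":0,"y":0,"z":0,"turn":0}]' | egrep 'time|pos|contact' 
python3 -m crank '[{"x":0,"y":0,"z":0.2,"turn":0},{"x":0,"y":0,"z":0,"turn":0}]' | egrep 'time|pos|contact' 
python3 -c "
from h import *;to(-132,.057);grab('top','top6')
for t in ('top6',):
    p=cv2.imread(f'pics/{t}.png');l=p[266:274,290:350].mean(0).astype(int).sum(1);print(t,l.tolist())"
```

```text
time: 7.55
tool_pos: [0.5898, 0.2226, 0.0886]
contact_force: [-0.0, 0.7, -1.1]
time: 7.85
tool_pos: [0.5904, 0.223, 0.0736]
contact_force: [-0.7, 0.7, 8.2]
time: 8.05
tool_pos: [0.5904, 0.2229, 0.0714]
contact_force: [-2.4, 0.5, 7.7]
time: 8.25
tool_pos: [0.5904, 0.2228, 0.0695]
contact_force: [-0.2, -0.4, 6.4]
t 8.25 tcp [0.5904 0.2228 0.0695] goal [0.5898 0.2225 0.057 ] tool cm [ 0.05 -0.03  1.25] F [-0.2 -0.4  6.4]
top6 [92, 82, 65, 131, 263, 381, 442, 463, 468, 468, 471, 471, 476, 484, 491, 497, 503, 506, 506, 507, 512, 518, 526, 531, 532, 528, 512, 494, 496, 526, 530, 479, 371, 266, 236, 227, 199, 153, 108, 91, 92, 89, 103, 127, 156, 168, 170, 171, 166, 167, 172, 173, 175, 179, 206, 243, 272, 280, 285, 283]
```

```bash

for i in 1; do python3 -m crank '[{"x":0,"y":0,"z":0.2,"turn":0},{"x":0,"y":0,"z":0,"turn":0}]' | egrep 'time|pos|contact' 
python3 -m crank '[{"x":0,"y":0,"z":0.2,"turn":0},{"x":0,"y":0,"z":0,"turn":0}]' | egrep 'time|pos|contact'; done
```

```text
time: 8.5
tool_pos: [0.5904, 0.2226, 0.0676]
contact_force: [-1.9, -0.7, 8.9]
time: 8.7
tool_pos: [0.5905, 0.2225, 0.0661]
contact_force: [-3.3, -2.2, 11.3]
```

```bash

python3 -m crank '[{"x":0,"y":0,"z":0.15,"turn":0},{"x":0,"y":0,"z":0,"turn":0}]' | egrep 'time|pos|contact' 
python3 -m crank '[{"x":0,"y":0,"z":0.15,"turn":0},{"x":0,"y":0,"z":0,"turn":0}]' | egrep 'time|pos|contact'
```

```text
time: 8.9
tool_pos: [0.5905, 0.2224, 0.0651]
contact_force: [-5.1, -3.2, 13.0]
time: 9.1
tool_pos: [0.5906, 0.2223, 0.064]
contact_force: [-5.5, -2.7, 15.1]
```

```bash

python3 -m crank '[{"x":0,"y":0,"z":0.2,"turn":0},{"x":0,"y":0,"z":0,"turn":0}]' | egrep 'time|pos|contact' 
python3 -m crank '[{"x":0,"y":0,"z":0.15,"turn":0},{"x":0,"y":0,"z":0,"turn":0}]' | egrep 'time|pos|contact'
```

```text
time: 9.3
tool_pos: [0.5906, 0.2221, 0.0626]
contact_force: [-7.6, -3.9, 18.1]
time: 9.5
tool_pos: [0.5906, 0.222, 0.0616]
contact_force: [-8.1, -5.8, 20.1]
```

```bash

python3 -m crank '[{"x":0,"y":0,"z":0.07,"turn":0},{"x":0,"y":0,"z":0,"turn":0},{"x":0,"y":0,"z":0,"turn":0}]' | egrep 'time|pos|contact' 
python3 -m crank '[{"x":0,"y":0,"z":0,"turn":0},{"x":0,"y":0,"z":0,"turn":0},{"x":0,"y":0,"z":0,"turn":0},{"x":0,"y":0,"z":0,"turn":0},{"x":0,"y":0,"z":0,"turn":0}]' | egrep 'time|pos|contact'
python3 -c "
from h import *;to(-132,.057);grab('top','top7');p=cv2.imread('pics/top7.png')
cv2.imwrite('pics/crop7.png',cv2.resize(p[220:325,185:425],None,fx=3.3,fy=3.3,interpolation=cv2.INTER_CUBIC))"
```

```text
time: 9.8
tool_pos: [0.5907, 0.2219, 0.0612]
contact_force: [-9.3, -5.0, 21.5]
time: 10.3
tool_pos: [0.5907, 0.2219, 0.0612]
contact_force: [-9.5, -5.8, 22.6]
t 10.3 tcp [0.5907 0.2219 0.0612] goal [0.5898 0.2225 0.057 ] tool cm [0.09 0.06 0.42] F [-9.5 -5.8 22.6]
```

View pics/crop7.png

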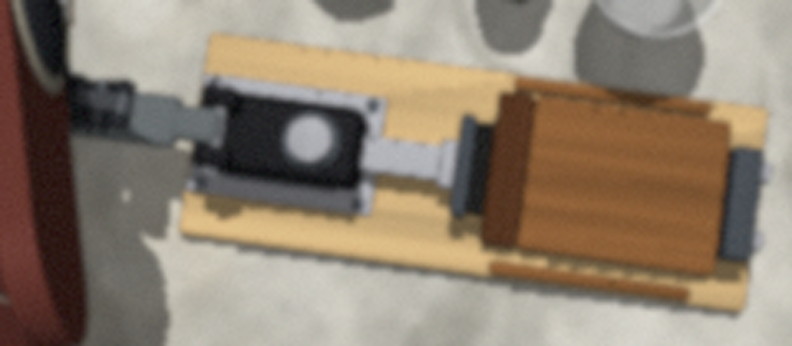

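The picture shows the end piece flush with the board at crop x≈528, with no gap, the board against the fixed jaw and the pad pressed on it, while the trigger holds about 22 N. Now I'll let the trigger up and go to the button.

```bash

python3 -m crank '[{"x":0,"y":0,"z":-1,"turn":0},{"x":0,"y":0,"z":-1.2,"turn":0},{"x":0,"y":0,"z":-2,"turn":0},{"x":0,"y":0,"z":-2,"turn":0},{"x":0,"y":0,"z":0,"turn":0}]' | egrep 'time|pos|contact' 
python3 -c "from h import *;to(18,.092)"
```

```text
time: 10.85
tool_pos: [0.5915, 0.2231, 0.1219]
contact_force: [0.1, 0.3, -0.2]
t 10.85 tcp [0.5915 0.2231 0.1219] goal [0.5718 0.0736 0.092 ] tool cm [  0.16 -15.08   2.97] F [ 0.1  0.3 -0.2]
```

```bash

python3 -m crank '[{"x":0,"y":-3.8,"z":0,"turn":0},{"x":0.1,"y":-3.8,"z":0,"turn":0},{"x":0.1,"y":-3.8,"z":0,"turn":0},{"x":0,"y":-3.7,"z":1,"turn":0},{"x":0,"y":0,"z":1,"turn":0}]' | egrep 'time|pos|contact' 
python3 -m crank '[{"x":0,"y":0,"z":0.3,"turn":0},{"x":0,"y":0,"z":0,"turn":0}]' | egrep 'time|pos|contact' 
python3 -c "from h import *;to(18,.089)"
```

```text
time: 11.35
tool_pos: [0.5685, 0.0697, 0.0974]
contact_force: [0.9, 0.9, 0.3]
time: 11.55
tool_pos: [0.5687, 0.0738, 0.0946]
contact_force: [-0.1, -0.4, -0.4]
t 11.55 tcp [0.5687 0.0738 0.0946] goal [0.5718 0.0736 0.089 ] tool cm [-0.32  0.02  0.56] F [-0.1 -0.4 -0.4]
```

```bash

python3 -m crank '[{"x":-0.3,"y":0,"z":0.1,"turn":0},{"x":0,"y":0,"z":0.5,"turn":0},{"x":0,"y":0,"z":0.3,"turn":0},{"x":0,"y":0,"z":0.3,"turn":0}]' | egrep 'time|pos|contact' 
python3 -m crank '[{"x":0,"y":0,"z":0.3,"turn":0},{"x":0,"y":0,"z":0.15,"turn":0},{"x":0,"y":0,"z":0,"turn":0}]' | egrep 'time|pos|contact' 
python3 -c "from h import *;to(18,.078);grab('top','top8')"
```

```text
time: 11.95
tool_pos: [0.5732, 0.0735, 0.0852]
contact_force: [-2.9, 1.3, 5.3]
time: 12.25
tool_pos: [0.5732, 0.0735, 0.0809]
contact_force: [-1.9, 2.4, 5.7]
t 12.25 tcp [0.5732 0.0735 0.0809] goal [0.5718 0.0736 0.078 ] tool cm [ 0.14 -0.    0.29] F [-1.9  2.4  5.7]
```

```bash

python3 -m crank '[{"x":0,"y":0,"z":0.15,"turn":0},{"x":0,"y":0,"z":0.15,"turn":0},{"x":0,"y":0,"z":0,"turn":0}]' | egrep 'time|pos|contact' 
python3 -m crank '[{"x":0,"y":0,"z":0.1,"turn":0},{"x":0,"y":0,"z":0,"turn":0},{"x":0,"y":0,"z":0,"turn":0}]' | egrep 'time|pos|contact'
```

```text
time: 12.6
tool_pos: [0.5733, 0.0735, 0.0782]
contact_force: [-2.5, 2.3, 6.8]
time: 12.9
tool_pos: [0.5733, 0.0735, 0.078]
contact_force: [-4.0, 1.8, 9.9]
```

The button is at its stop, at z 0.078 with the force rising. I'll hold it for 3 s.

```bash

H='[{"x":0,"y":0,"z":0,"turn":0}]'
python3 -m crank '[{"x":0,"y":0,"z":0.05,"turn":0},{"x":0,"y":0,"z":0,"turn":0},{"x":0,"y":0,"z":0,"turn":0},{"x":0,"y":0,"z":0,"turn":0},{"x":0,"y":0,"z":0,"turn":0}]' | egrep 'time|pos|contact' 
python3 -m crank '[{"x":0,"y":0,"z":0,"turn":0},{"x":0,"y":0,"z":0,"turn":0},{"x":0,"y":0,"z":0,"turn":0},{"x":0,"y":0,"z":0,"turn":0},{"x":0,"y":0,"z":0,"turn":0}]' >/dev/null
python3 -m crank '[{"x":0,"y":0,"z":0,"turn":0},{"x":0,"y":0,"z":0,"turn":0},{"x":0,"y":0,"z":0,"turn":0},{"x":0,"y":0,"z":0,"turn":0},{"x":0,"y":0,"z":0,"turn":0}]' >/dev/null
python3 -m crank '[{"x":0,"y":0,"z":0,"turn":0},{"x":0,"y":0,"z":0,"turn":0},{"x":0,"y":0,"z":0,"turn":0},{"x":0,"y":0,"z":0,"turn":0},{"x":0,"y":0,"z":0,"turn":0}]' >/dev/null
python3 -m crank '[{"x":0,"y":0,"z":0,"turn":0},{"x":0,"y":0,"z":0,"turn":0},{"x":0,"y":0,"z":0,"turn":0},{"x":0,"y":0,"z":0,"turn":0},{"x":0,"y":0,"z":0,"turn":0}]' | egrep 'time|pos|contact' 
python3 -c "
from h import *;grab('top','top9');p=cv2.imread('pics/top9.png')
cv2.imwrite('pics/crop9.png',cv2.resize(p[180:325,185:425],None,fx=3.3,fy=3.3,interpolation=cv2.INTER_CUBIC))"
```

```text
time: 13.4
tool_pos: [0.5733, 0.0735, 0.078]
contact_force: [-5.7, 2.3, 12.6]
time: 15.4
tool_pos: [0.5733, 0.0735, 0.078]
contact_force: [-6.2, 2.0, 12.5]
```

View pics/crop9.png

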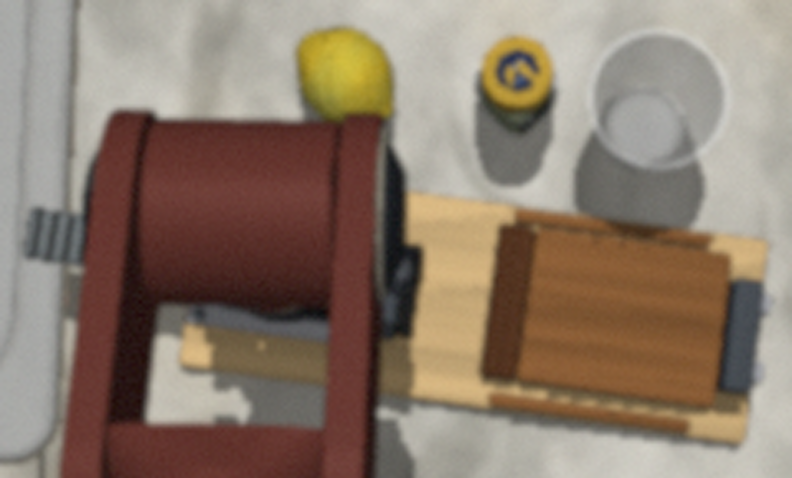

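The jaw has run back, with the pad front at crop x≈415 (it began at about 440). The board is still closed, and the lemon, jar and glass haven't moved. I'll check the pad against its expected pixel for fully back, then retract.

```bash

python3 -m crank '[{"x":0,"y":0,"z":0,"turn":0},{"x":0,"y":0,"z":0,"turn":0},{"x":0,"y":0,"z":0,"turn":0},{"x":0,"y":0,"z":0,"turn":0},{"x":0,"y":0,"z":0,"turn":0}]' | egrep 'time|pos|contact' 
python3 -c "
from h import *
grab('top','top10')
for t in('top9','top10'): p=cv2.imread(f'pics/{t}.png');print(p[266:274,298:330].mean(0).astype(int).sum(1).tolist())
for z in(.05,.06): print('pad px at jaw 0',proj('top',[*(O+A*.078),z]))"
python3 -m crank '[{"x":0,"y":0,"z":-0.5,"turn":0},{"x":0,"y":0,"z":-1,"turn":0},{"x":0,"y":0,"z":-3,"turn":0},{"x":0,"y":0,"z":-4,"turn":0},{"x":0,"y":0,"z":-4,"turn":0}]' | egrep 'time|pos|contact'
python3 -m crank '[{"x":2,"y":4,"z":0,"turn":0},{"x":2,"y":4,"z":0,"turn":0},{"x":2,"y":4,"z":0,"turn":0},{"x":2,"y":4,"z":0,"turn":0},{"x":2,"y":4,"z":0,"turn":0}]' | egrep 'time|pos|contact'
python3 -m crank '[{"x":2,"y":4,"z":0,"turn":0},{"x":2,"y":4,"z":0,"turn":0},{"x":0,"y":0,"z":0,"turn":0},{"x":0,"y":0,"z":0,"turn":0}]' | egrep 'time|pos|contact'
python3 -c "
from h import *;grab('top','top11');p=cv2.imread('pics/top11.png')
cv2.imwrite('pics/crop11.png',cv2.resize(p[180:325,185:425],None,fx=3.3,fy=3.3,interpolation=cv2.INTER_CUBIC))"
```

```text
time: 15.95
tool_pos: [0.5733, 0.0735, 0.078]
contact_force: [-5.9, 2.1, 12.1]
[109, 136, 165, 181, 175, 175, 161, 134, 107, 90, 90, 98, 160, 287, 406, 467, 481, 480, 482, 483, 476, 478, 477, 475, 476, 479, 481, 481, 480, 481, 476, 473]
[108, 135, 171, 178, 180, 174, 159, 132, 106, 94, 86, 96, 159, 285, 407, 467, 483, 481, 480, 482, 479, 477, 476, 476, 481, 479, 480, 482, 482, 477, 476, 478]
pad px at jaw 0 [311.41721951 267.7188696 ]
pad px at jaw 0 [311.22452579 267.32133335]
time: 16.5
tool_pos: [0.572, 0.0726, 0.201]
contact_force: [0.6, -0.3, -0.1]
time: 17.0
tool_pos: [0.4967, 0.2846, 0.2005]
contact_force: [0.5, 1.1, 0.0]
time: 17.4
tool_pos: [0.467, 0.368, 0.2002]
contact_force: [1.0, -1.1, -0.1]
```

View pics/crop11.png

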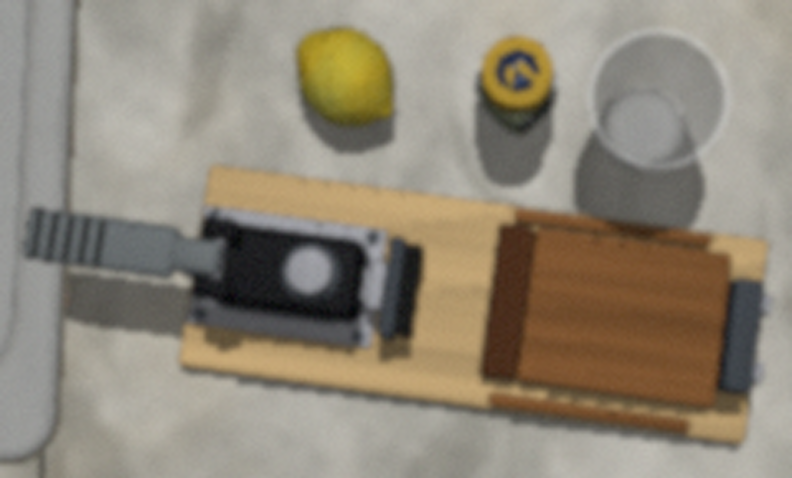

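The jaw is fully back: its pad edge is at px 311, where 311.3 was predicted. The trigger and button are up, the board is closed and the other things are where they were.

```bash
python3 -c "from plant import manip;print(manip.job_done())"
```

```text
the job is handed in; nothing more can be done
None
```

The job is handed in: five trigger strokes pressed the end piece fully home, the last held at about 21 to 23 N for roughly 0.8 s; the release then ran the jaw all the way back, leaving the closed board in the clamp and the other things where they were, at about 17.5 s of the 45 s allowed.

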